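# Clamp a glass panel on the drawdown bed

### The job

A glass panel for a film drawdown lies part-way out on the aluminium bed. Push it gently along the bed with the fingertips until its end is fully home against the steel end stop, then push the handle of the toggle clamp over and down, past its dead point, until it snaps flat and locks with the foot pressing on the glass. Only push: do not grasp, lift or tip the panel, and leave everything else on the bench where it is.

Things in the scene. Friction and masses are not known exactly. Their poses are not given: they have to be found in the camera images.
- bed: Drawdown bed, fixed on the bench: aluminium plate with its top 30 mm above the bench. Origin on the bench, mid-width; y runs along the bed to the head end with the clamp, z up. Plate: x -70 to 70, y -120 to 160 mm. Two steel side rails 4 mm high, inner faces at x = +-51.5, guide the panel. The clamp stands behind the end stop in the plane x = 0, its base y 72 to 146, up to 60 mm above the bench.
- stop (a point): Foot of the steel end stop's face towards the panel, mid-width, on the bed's top (y = 50 mm of the bed). Axes as the bed's. The stop is a bar across the bed, 120 mm wide, 10 mm thick, 9 mm high.
- panel_center (a point): Middle of the loose glass panel to be clamped: clear, slightly green, blank paper label in a corner of its foot end; 100 mm (x) by 200 mm (y) by 6 mm, about 0.3 kg. Axes nearly the bed's. It lies on the bed between the rails, underside 30 mm above the bench, slides with about 1 to 4 N, and starts 18 to 45 mm short of the stop.
- panel_head (a point): Middle of the panel's end face towards the stop, half-way up its thickness. Fully home it touches the stop: y = 50 mm of the bed.
- panel_foot (a point): Middle of the panel's free end face, half-way up its thickness, 200 mm from the head: the face to push, towards +y of the bed. Even when home it stands 30 mm out past the bed's foot end, with nothing below it down to the bench (30 mm under the panel).
- panel: The same glass panel as a body; origin in the middle of its underside, axes as panel_center.
- clamp_handle (a joint): Clamp handle's angle relative to the clamp's short links, rad: 2.2 to 2.76 at the start (open), falling as the handle is pushed over; 0 is the hard locked stop. The foot meets the glass at about 0.95; from there the handle pushes back, up to 5 to 8 N at its grip, until the dead point near 0.3 (handle almost level); past that it snaps to 0 by itself. Let go earlier, it springs back to about 0.95.
- clamp_arm (a joint): Clamp arm's angle above level, rad: 0.9 to 1.25 at the start, about 0.05 when locked on the glass; the handle drives it through the linkage. Its pivot is 48 mm above the bench at y = 88 mm of the bed. The arm, 68 mm long and 17 mm wide, closes towards the bed's -y, over the stop onto the glass.
- handle_end (a point): Middle of the end face of the clamp handle. y points out along the handle, z out of its upper face: push on that face, against z. The grey grip is the last 84 mm, 26 mm wide, 16 mm thick (upper face at z = 8 mm); the end is 132 mm from handle_root. Open, the handle stands 50 to 70 degrees above level, leaning to the bed's +y, end 0.16 to 0.20 m above the bench, forming a V with the raised arm.
- handle_root (a point): Upper pin joining handle and clamp arm; it moves with both. Axes as handle_end. Locked, it is 76 mm above the bench at y = 84 mm of the bed and the handle lies level towards +y, its upper face 88 mm above the bench. Light friction (about 1 N at the grip) holds the handle open; once half closed it may sink by itself until the foot meets the glass.
- clamp_foot: Sprung black neoprene foot, 18 mm across, under the end of the clamp arm; origin in the middle of its underside. Locked, it presses on the glass with about 25 N, 19 mm from the stop.
- spatula: Spatula lying beyond the bed near the clamp; leave alone.
- applicator: Stainless film applicator bar, 40 x 122 x 24 mm, lying on the bench beside the bed on the robot's side; leave alone. Origin under its centre.
- jar: Sample jar, 52 mm across and 58 mm high, standing beyond the bed; leave alone. Origin under its centre.
- beaker: Glass beaker, 60 mm across and 75 mm high, standing beyond the bed; leave alone. Origin under its centre.
- marker: White marker pen with black cap, 137 x 16 x 16 mm, lying on the robot's side of the bed near the clamp; leave alone. Origin under it.
Not all that is in view belongs to the job. What is shaped like the panel but purple or red is not meant.

How it is judged:
By the outcome, as a careful person would: the job done as asked, in the order asked, and still so for the second after the job is handed in, with the robot touching nothing.
It also fails if it takes over 51 s, if anything falls off the work surface, if the arm or the gripper's body presses on something with over 40 N, if the wrist force passes 120 N, or if a joint passes its speed limit or range.

### The arm

A 6-joint arm with a two-finger parallel gripper is mounted at the origin on the work surface. World frame = base frame: x ahead of the robot, y to its left, z up, the work surface at z = 0. Lengths are in mm, angles in rad, forces in N, time in s.
With the tool pointing down it reaches from about 250 to 775 mm from the base axis. Payload 8.9 kg.
Tool frame: the origin (TCP) lies at the very end of the fingers, on their centre line; the grasp point (between the pads) lies 19 mm behind it; z points along the fingers, y is the line along which they close (so a half turn about z gives the same grasp; the last joint's range is limited). The gripper opens to 85 mm and grips with 20 to 120 N. Pads are 22 mm wide; open, the fingers measure 114 mm over their backs; the gripper's body (76 mm by 85 mm) begins 54 mm behind the grasp point. The pads swing forward as they close: fully open they stand 13 mm farther back than shut.
Start: joints at [1.089, 0.291, -0.153, 1.127, 0, 1.431], TCP at [176.46, 494.455, 231.305] pointing down, gripper open.
Joint ranges: [-2.52, 2.52], [-0.91, 1.74], [-1.3, 1.37], [-1.96, 2.02], [-1.52, 1.47], [-3.14, 3.14]. Speed limits (rad/s): [2.22, 2.22, 2.79, 3.14, 3.14, 3.14].

### API

Orientations are given as a unit quaternion [x, y, z, w].
In Python, from workcell import ctrl, solve_ik, readout, eyes, sign_off gives the robot as it stands. Calls block until the motion is done:
- ctrl.move_to(position, orientation): joint-space move of the TCP to a pose.
- ctrl.line_to(position, rotation=None, vel=150, threshold=None): straight line of the TCP; rotation=None keeps the orientation; vel is the mean speed in mm/s. With threshold (N) it stops when the force on the tool has changed by that much, and returns True; else False.
- ctrl.move_j(angles): joint-space move.
- ctrl.grip(opening): finger opening in mm; the grip force is fixed at half the most; returns when the fingers have stopped.
- ctrl.hold(seconds).
- solve_ik(position, orientation): joint angles nearest the present ones, or None.
- readout.get_obs(): the state.
- eyes.read_camera(name): name is "scene" or "side" or "wrist"; returns the picture (420x560x3 uint8, blue, green, red); there is no depth.
- eyes.calibration(name): a dict with "intrinsics" (3x3 intrinsics, pixels), "R" (3x3) and "t" (3): a world point X has camera coordinates R X + t; the wrist camera has in their place "tool_from_camera" (4x4, takes a point from camera to tool coordinates, whose origin is the TCP and whose axes are the flange's). Camera axes: x right, y down, z forward; pixel columns grow to the right and rows downward; lengths in mm; the calibration is good to about 2 mm. The wrist camera is an equidistant fisheye: a pixel r from the principal point sees the ray r / f radians off the axis. A picture is of the moment at which its call begins: read the wrist's pose just before it. calibration takes no time and is no camera call.
A pose or a line that the arm cannot do raises ctrl.PlanningError and nothing moves.
- sign_off(): hands the job in; it is judged then, once.
The state is a dict: "clock": time; "joints": joint angles; "dq": joint speeds; "tau": joint torques, N m; "tool_pos": TCP position; "eef_rot": TCP orientation; "contact_force": force on the tool from outside, world axes, zero at the start; "ft_torque": the same for the moment, N m; "width": finger opening in mm; "finger_force": force on a finger pad.
Only numpy, scipy, OpenCV 4.12 (cv2) and the standard library are available. Lean on these libraries where they do the work, as an engineer would, in place of code of your own. Each camera call takes 0.05 s, during which the arm holds its last target. There are 200 camera calls.

## Working session

There is one attempt and no reset: what is moved stays moved. The work goes in short steps, each a Python script; the robot and the scene stay as the last script left them, time stands still between calls to the robot, and variables do not carry over. Pictures are saved under pics/ and viewed, at most 10 in all, crops included, and the job is handed in when it is done.

```bash
mkdir -p pics; ls
python3 - <<'E'
from workcell import ctrl, solve_ik, readout, eyes
import cv2,numpy as np
o=readout.get_obs();print(o['clock'],o['tool_pos'],o['eef_rot'],o['width'])
for n in("scene","side"):
    cv2.imwrite(f'pics/{n}0.png',eyes.read_camera(n));c=eyes.calibration(n)
    print(n,c['intrinsics'],c['R'],c['t'],-np.array(c['R']).T@c['t'])
E
```

```text
pics
0.0 [176.24676857 494.06622844 230.74351084] [ 1.70572125e-01  9.85344984e-01 -6.11843246e-04 -1.95565414e-04] 85.70905490172045
scene [[509.39812244   0.         286.46375356]
 [  0.         509.39812244 220.24934433]
 [  0.           0.           1.        ]] [[-0.84083726  0.54093581  0.01952309]
 [ 0.35735698  0.58184772 -0.73058143]
 [-0.40655712 -0.60732337 -0.68254643]] [ 408.78844155 -115.75510822 1370.78660775] [942.39350858 678.73428288 843.07615743]
side [[493.76788617   0.         275.06216496]
 [  0.         493.76788617 210.86943227]
 [  0.           0.           1.        ]] [[ 0.9893321  -0.1456445   0.00310927]
 [-0.06727385 -0.47570011 -0.87703115]
 [ 0.12921384  0.8674659  -0.48042346]] [-507.71134077  105.99785239 1279.71599168] [  344.06899782 -1133.6321569    709.34760674]
```

View pics/scene0.png

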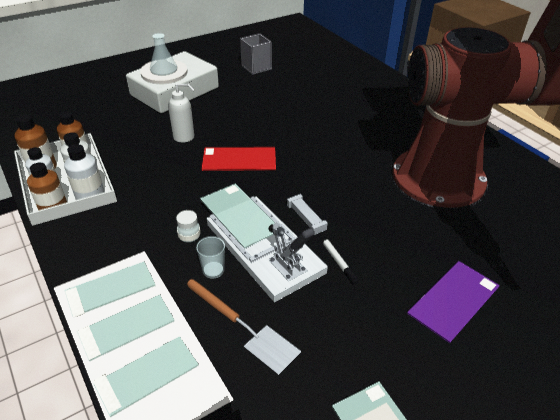

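View pics/side0.png

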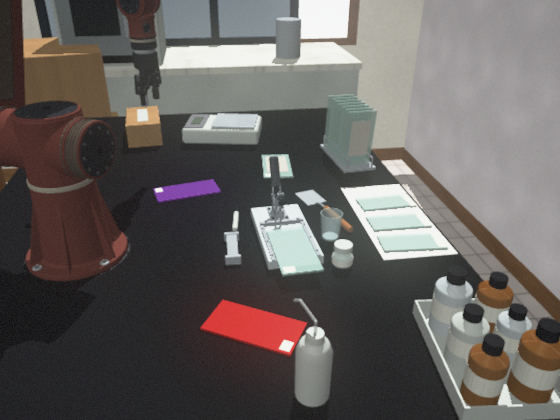

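The scene picture shows the bed around (265,240), its head end at lower right and the clamp near (290,250). In the side picture the bed is at (285,235), with the foot end towards the camera and the handle up at (275,170). I'll zoom both in one composite.

Run:
```python
import cv2,numpy as np
a=cv2.imread('pics/scene0.png')[175:305,190:340]; b=cv2.imread('pics/side0.png')[145:285,215:365]
f=lambda i,h:cv2.resize(i[:h],None,fx=5,fy=5,interpolation=cv2.INTER_CUBIC)
def g(i,x0,y0):
    i=cv2.resize(i,None,fx=5,fy=4,interpolation=cv2.INTER_CUBIC) if 0 else cv2.resize(i,None,fx=5,fy=5,interpolation=cv2.INTER_CUBIC)[:600]
    for k in range(0,150,10):
        cv2.putText(i,str(x0+k),(k*5,8),0,.3,(0,255,255),1); cv2.line(i,(k*5,10),(k*5,14),(0,255,255),1)
        cv2.putText(i,str(y0+k),(0,k*5+3),0,.3,(0,255,255),1)
    return i
cv2.imwrite('pics/sc_z.png',g(a[:120],190,175)); cv2.imwrite('pics/si_z.png',g(b[5:125],215,150))
```

```text
(no output)
```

View pics/sc_z.png

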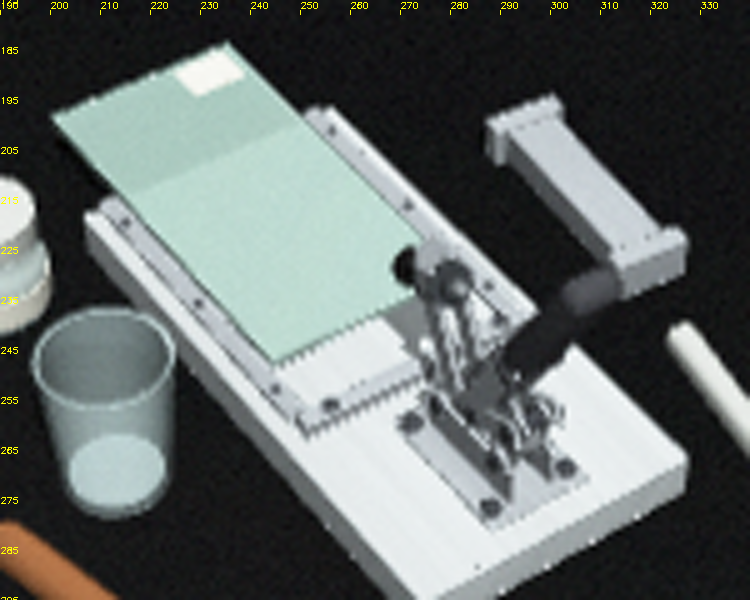

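View pics/si_z.png

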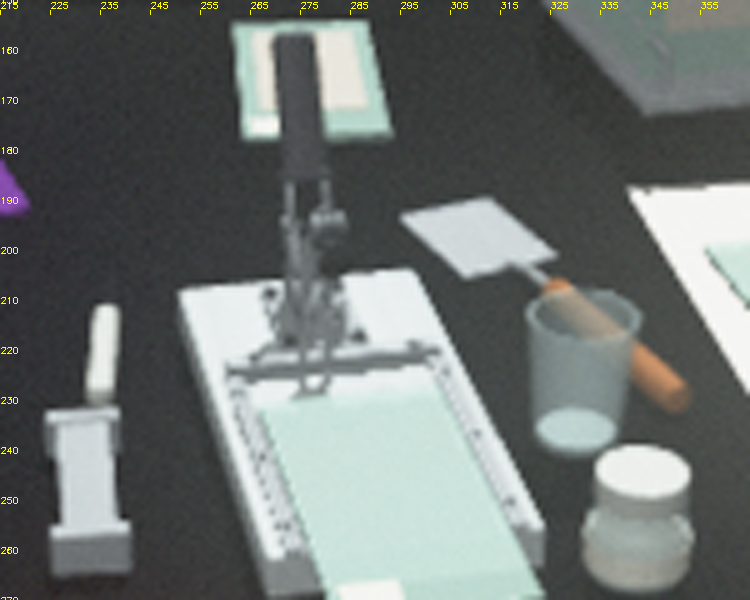

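The zooms show the bed corners, the panel corners (panel foot at the scene's upper left) and the handle end, at about scene (312,231) and side (274,158). I'll cast the corners onto their planes and triangulate the handle.

```bash
cat > h.py <<'E'
import numpy as np
from workcell import ctrl, solve_ik, readout, eyes
from scipy.spatial.transform import Rotation as R
def ray(n,uv):
    c=eyes.calibration(n);M=np.array(c['R']);o=-M.T@np.array(c['t'])
    d=M.T@np.linalg.inv(c['intrinsics'])@[uv[0],uv[1],1];return o,d/np.linalg.norm(d)
def onz(n,uv,z):
    o,d=ray(n,uv);return o+d*(z-o[2])/d[2]
def tri(p,q):
    (a,d),(b,e)=ray('scene',p),ray('side',q)
    s=np.linalg.lstsq(np.c_[d,-e],b-a,rcond=None)[0]
    P,Q=a+s[0]*d,b+s[1]*e;return (P+Q)/2,np.linalg.norm(P-Q)
E
python3 - <<'E'
from h import *
np.set_printoptions(precision=1,suppress=True)
S=lambda u,v:(190+u/5,175+v/5); T=lambda u,v:(215+u/5,150+v/5)
bed=[('scene',S(688,455),(-70,160)),('scene',S(87,214),(70,-120)),('scene',(273,296),(70,160)),
('side',T(180,290),(-70,160)),('side',T(415,270),(70,160)),('side',T(543,525),(70,-120)),('side',T(270,559),(-70,-120))]
P=np.array([onz(n,u,30)[:2] for n,u,_ in bed]);B=np.array([b for *_,b in bed],float)
def fit(B,P):
    Bc,Pc=B-B.mean(0),P-P.mean(0);a=np.arctan2((Bc[:,0]*Pc[:,1]-Bc[:,1]*Pc[:,0]).sum(),(Bc*Pc).sum())
    M=np.array([[np.cos(a),-np.sin(a)],[np.sin(a),np.cos(a)]]);return a,M,P.mean(0)-M@B.mean(0)
a,M,t=fit(B,P);print(a,t);print(np.c_[P,P-(B@M.T+t)])
for n,u in [('scene',S(52,118)),('scene',S(228,43)),('scene',S(275,360)),('side',T(258,405)),('side',T(437,390)),('side',T(543,600))]:
    print('panel in bed',M.T@(onz(n,u,36)[:2]-t))
for p,q in [(S(615,282),T(295,38)),(S(500,355),T(305,175)),]:
    X,e=tri(p,q);print('handle',X,e,M.T@(X[:2]-t))
np.savez('bed.npz',a=a,M=M,t=t)
E
```

```text
0.04690870790651009 [537.8 -34.4]
[[ 460.6  121.8    0.2   -0.3]
 [ 611.3 -148.7   -2.1    2.3]
 [ 602.3  129.2    2.     0.5]
 [ 460.4  119.9   -0.    -2.3]
 [ 599.7  125.2   -0.6   -3.5]
 [ 612.2 -147.6   -1.1    3.4]
 [ 475.1 -157.7    1.6   -0.1]]
panel in bed [  51.4 -181.2]
panel in bed [ -48.9 -182.9]
panel in bed [48.7 17.4]
panel in bed [-50.4  12.6]
panel in bed [46.3 10. ]
panel in bed [  48.9 -185.5]
handle [525.5 138.4 177.6] 9.553136569932638 [ -4.2 173.2]
handle [534.4  93.5 109.5] 10.8288890708767 [  2.6 127.9]
```

```bash
cat >> h.py <<'E'
b=np.load('bed.npz');A=float(b['a']);M=b['M'];T0=b['t']
phi=np.pi/4+A/2;Q=[np.cos(phi),np.sin(phi),0,0]
def W(x,y,z):
    return list(M@[x,y]+T0)+[z]
def bed(p): return np.r_[M.T@(np.array(p[:2])-T0),p[2]]
def st(tag=''):
    o=readout.get_obs();print(tag,round(o['clock'],2),bed(o['tool_pos']).round(1),np.round(o['contact_force'],1),round(o['width'],1))
E
python3 - <<'E'
from h import *
print(np.round(eyes.calibration('wrist')['tool_from_camera'],2))
print('jar',onz('side',(343,266),0),'pump',onz('side',(313,395),0))
for p in [W(0,-225,300),W(0,-225,16),W(0,-155,16),W(0,100,220),W(0,140,158),W(0,175,86)]: print(np.round(p),np.round(solve_ik(p,Q),2))
o=readout.get_obs();p=list(o['tool_pos']);p[2]=350
ctrl.move_to(p,o['eef_rot']);ctrl.move_to(W(0,-225,300),Q);st()
ctrl.grip(36);st()
import cv2;cv2.imwrite('pics/w1.png',eyes.read_camera('wrist'))
E
```

```text
[[  -0.     -0.97   -0.26   64.48]
 [   1.     -0.      0.     -0.93]
 [  -0.     -0.26    0.97 -142.36]
 [   0.      0.      0.      1.  ]]
jar [ 660.52841968 -158.67785198    0.        ] pump [ 5.02364697e+02 -5.37074446e+02 -1.13686838e-13]
[ 548. -259.  300.] [-0.56  0.43  0.23  1.37  0.    0.96]
[ 548. -259.   16.] [-0.56  0.63 -0.21  0.72  0.    0.96]
[ 545. -189.   16.] [-0.46  0.59 -0.3   0.68  0.    1.06]
[533.  65. 220.] [-0.01  0.32 -0.14  1.11  0.    1.51]
[531. 105. 158.] [ 0.06  0.37 -0.23  0.96  0.    1.58]
[530. 140.  86.] [ 0.13  0.46 -0.31  0.8   0.    1.65]
 3.6 [ 3.000e-01 -2.243e+02  3.001e+02] [-0.1 -0.1  1.3] 85.4
 4.13 [   0. -225.  300.] [-0.5 -0.1  0.4] 36.0
```

Run:
```python
from h import *
ctrl.line_to(W(0,-222,60),vel=200);ctrl.line_to(W(0,-222,17),vel=80);st('down')
ctrl.line_to(W(0,-203,17),vel=50,threshold=6);st('near')
r=ctrl.line_to(W(0,-150,17),vel=25,threshold=8);st(r)
import cv2
for n in('scene','side','wrist'): cv2.imwrite(f'pics/{n}2.png',eyes.read_camera(n))
a=cv2.imread('pics/scene2.png')[170:290,190:315];c=cv2.imread('pics/side2.png')[190:310,230:355]
cv2.imwrite('pics/z2.png',np.hstack([cv2.resize(i,(400,384),interpolation=cv2.INTER_CUBIC) for i in(a,c)]))
```

```text
down 6.22 [ 1.000e-01 -2.221e+02  1.710e+01] [0.8 0.1 1.1] 35.9
near 6.75 [ 1.000e-01 -2.027e+02  1.720e+01] [ 1.   0.2 -0.2] 36.4
True 8.31 [   0.4 -159.8   17.1] [ 0.8 -1.9  2.6] 36.0
```

View pics/z2.png

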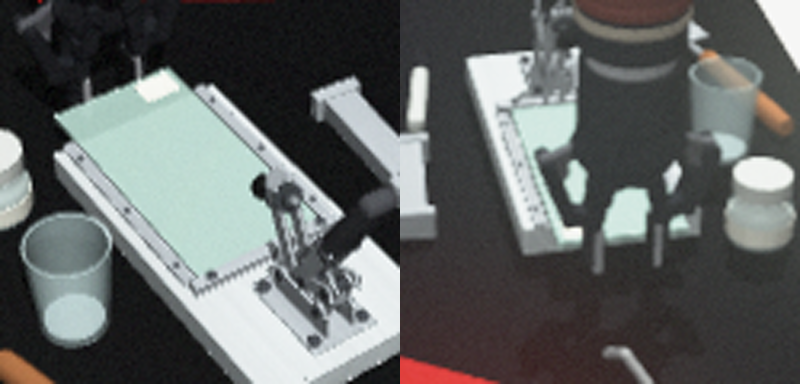

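View pics/wrist2.png

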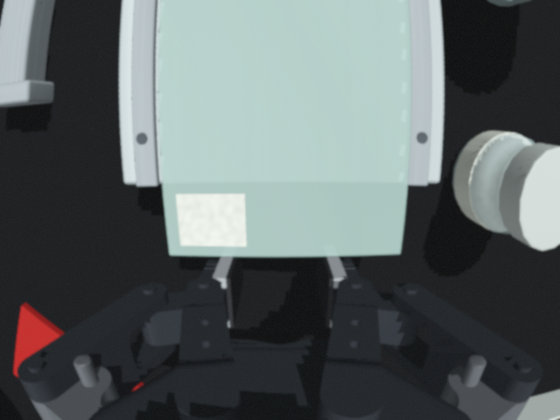

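The panel looks square between the rails, with its head at the stop (crop about (200,285)) and the fingertips on the foot face. I'll confirm with a slow second push, then back off and go to the handle.

Run:
```python
from h import *
r=ctrl.line_to(W(0,-150,17),vel=12,threshold=9);st(r)
ctrl.hold(.3);st('held')
ctrl.line_to(W(0,-185,17),vel=80);ctrl.line_to(W(0,-185,250),vel=300);st('up')
import cv2
cv2.imwrite('pics/wrist3.png',eyes.read_camera('wrist'))
ctrl.grip(0);st('closed')
ctrl.move_to(W(0,105,260),Q);st()
cv2.imwrite('pics/wrist4.png',eyes.read_camera('wrist'))
cv2.imwrite('pics/side4.png',eyes.read_camera('side'))
cv2.imwrite('pics/z4.png',np.hstack([cv2.imread('pics/wrist3.png')[:,80:480],cv2.imread('pics/wrist4.png')[:,80:480]]))
```

```text
True 8.81 [ 1.000e-01 -1.598e+02  1.670e+01] [ 0.1 -2.7  1.5] 36.2
held 9.11 [ 1.000e-01 -1.598e+02  1.650e+01] [-0.1 -1.   0.6] 36.2
up 10.49 [  -0.6 -184.4  248.5] [-0.  -0.2 -0.9] 36.3
closed 10.97 [-1.000e-01 -1.850e+02  2.497e+02] [ 0.5  0.4 -0.2] -0.2
 12.09 [  0.3 104.1 260. ] [-0.4 -1.   0.1] -0.2
```

View pics/z4.png

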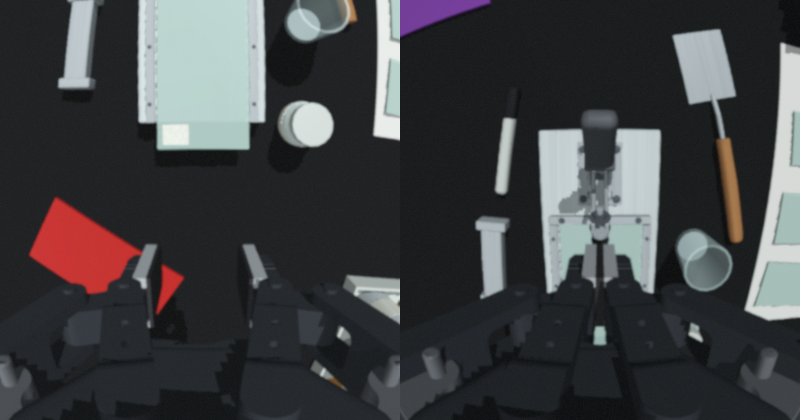

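The wrist pictures show the panel home and square, and the handle (image x about 600) in line with the closed fingers. Next I sweep the handle over.

```bash
cat >> h.py <<'E'
def C(thd,s=100,g=0):
    th=np.radians(thd);be=np.clip((thd-20)/38,0,1)*1.0
    r=np.array([88,48])+[-4*np.cos(be)+28*np.sin(be),28*np.cos(be)+4*np.sin(be)]
    c=r+s*np.array([np.cos(th),np.sin(th)])+(12+g)*np.array([-np.sin(th),np.cos(th)])
    return W(0,c[0]-11,c[1])
E
python3 - <<'E'
from h import *
ctrl.line_to(C(58,g=22),vel=150);st('pre')
for th in (56,50,44,38,32,26,21):
    r=ctrl.line_to(C(th),vel=60,threshold=20);st((th,r))
    if r: break
import cv2
for n in('scene','side'): cv2.imwrite(f'pics/{n}5.png',eyes.read_camera(n))
a=cv2.imread('pics/scene5.png')[170:290,210:335];c=cv2.imread('pics/side5.png')[130:250,210:335]
cv2.imwrite('pics/z5.png',np.hstack([cv2.resize(i,(400,384),interpolation=cv2.INTER_CUBIC) for i in(a,c)]))
E
```

```text
pre 12.96 [  0.5 122.2 170. ] [-0.2 -0.2  0.2] -0.3
(56, False) 13.51 [-1.000e-01  1.437e+02  1.571e+02] [ 0.5 -0.5 -0.2] 0.1
(50, False) 13.76 [-1.000e-01  1.494e+02  1.548e+02] [0.6 0.5 0.1] 0.2
(44, False) 14.01 [ -0.2 154.1 150.8] [ 0.4 -0.4 -0.7] 0.1
(38, False) 14.27 [ -0.3 157.8 145.3] [ 0.6 -0.5 -0.2] 0.1
(32, False) 14.54 [ -0.4 160.5 138.5] [-0.2  0.4 -0. ] 0.1
(26, False) 14.83 [ -0.5 162.1 130.4] [-0.2  0.2 -0.4] -0.4
(21, False) 15.12 [  0.4 162.7 123.1] [1.8 0.4 2.3] 0.3
```

View pics/z5.png

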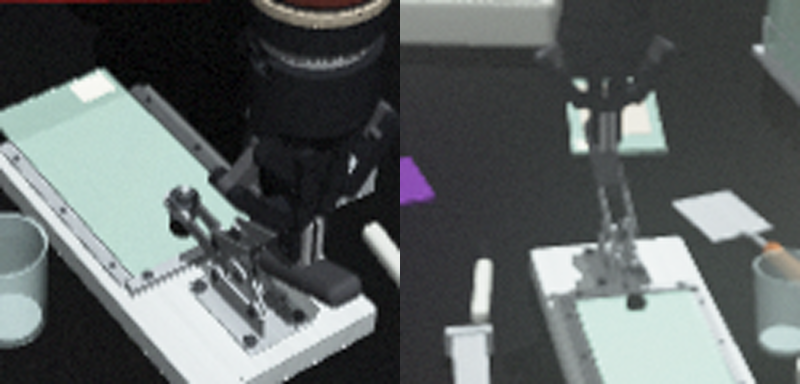

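The handle is under the fingertips (scene crop about (320,275)), and the foot is just meeting the glass. I'll keep pushing down past the dead point.

Run:
```python
from h import *
for th in (16,12,8,5,2,0,-1):
    r=ctrl.line_to(C(th),vel=35,threshold=25);st((th,r))
    if r: break
p=readout.get_obs()['tool_pos']
ctrl.hold(.3);st('h')
ctrl.line_to([p[0],p[1],p[2]+120],vel=200)
q=bed(p);ctrl.line_to(W(0,60,280),vel=250);ctrl.move_to(W(-120,-60,330),Q);st('away')
import cv2
for n in('scene','side'): cv2.imwrite(f'pics/{n}6.png',eyes.read_camera(n))
a=cv2.imread('pics/scene6.png')[170:320,190:346];c=cv2.imread('pics/side6.png')[150:300,215:371]
cv2.imwrite('pics/z6.png',np.hstack([cv2.resize(i,(400,384),interpolation=cv2.INTER_CUBIC) for i in(a,c)]))
```

```text
(16, False) 15.61 [  0.4 165.6 115.3] [ 2.  -1.8  4.7] -0.3
(12, False) 15.96 [  0.2 168.  108.6] [ 1.7 -3.3  2.8] 0.2
(8, False) 16.31 [ -0.9 170.8 101.2] [ 0.3  0.7 -0.4] 0.1
(5, False) 16.61 [ -0.4 171.7  96.3] [0.5 0.2 0.3] -0.1
(2, False) 16.91 [ -0.2 172.5  91.2] [0.7 0.2 0.4] -0.2
(0, False) 17.16 [ -0.2 173.   87.8] [ 0.2 -0.9 -0.2] -0.1
(-1, False) 17.41 [  0.3 173.2  86.6] [ 0.5 -0.2  4.5] -0.0
h 17.71 [  0.3 173.2  86.5] [-0.4 -0.1  5.7] -0.0
away 19.89 [-119.4  -59.2  329.5] [ 0.1  0.8 -1. ] -0.2
```

View pics/z6.png

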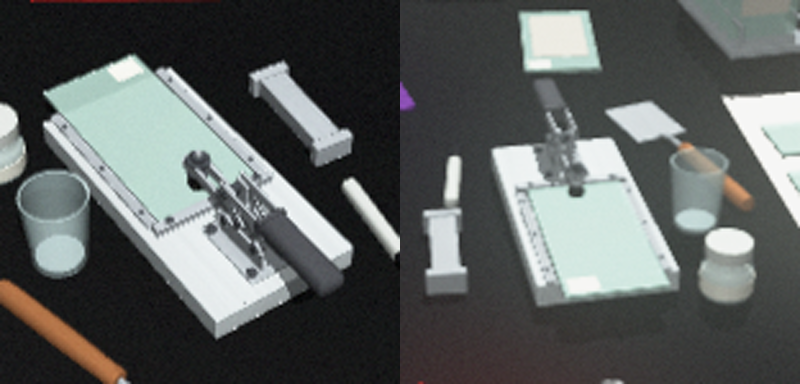

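The force dropped away near 8° when the clamp snapped. The fingertips then met the hard stop at about 87 mm, against an expected 88. The picture shows the handle flat, the foot on the glass, the panel against the stop and the other objects in place.

```bash
python3 -c "
from workcell import sign_off
print(sign_off())"
```

```text
the job is handed in; nothing more can be done
None
```

The panel is pushed home against the end stop, the toggle clamp is locked with its foot on the glass, and the job was handed in at about 20 s on the robot's clock.

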